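# Start the dust extractor from its switch boxes

### The job

Start the workshop's dust extractor: with the fingertips, gently press in the yellow button (power), then the blue one (blast gate), then the green one (fan), each straight down until it is fully in, where it stays. Do not touch the red stop button or its box, and leave the switch boxes standing where they are and the things round them undisturbed: nothing is to be picked up or pushed about.

Things in the scene. Friction and masses are not known exactly. Their poses are not given: they have to be found in the camera images.
- yellow_cap (a point): centre of the flat top face of the yellow push button (round yellow cap, 32 mm across), on a loose grey switch box 74x74 mm in plan with a lid 48 mm high and a 42 mm aluminium collar round the button, collar top 52 mm high. The cap's top is 68 mm above the bench when out and 60 mm when fully in, so it always stands above the collar; this point moves with the cap. z is up. The box weighs about 0.6 kg and stands on rubber feet.
- yellow_button (a joint): travel of the yellow button, straight down: 0 = out, 0.008 m = fully in. It slides against a steady friction of about 3 N, has no return spring, and stays where it is left. The cap sits on it on a stiff rubber cushion (about 3 N per mm, up to 6 mm): while pressed the cap gives about 1 mm more than this reading, and further once the button is fully in, then springs back when let go.
- blue_cap (a point): centre of the flat top face of the blue push button (round blue cap, 32 mm across), on a loose grey switch box 74x74 mm in plan with a lid 48 mm high and a 42 mm aluminium collar round the button, collar top 52 mm high. The cap's top is 68 mm above the bench when out and 60 mm when fully in, so it always stands above the collar; this point moves with the cap. z is up. The box weighs about 0.6 kg and stands on rubber feet.
- blue_button (a joint): travel of the blue button, straight down: 0 = out, 0.008 m = fully in. It slides against a steady friction of about 3 N, has no return spring, and stays where it is left. The cap sits on it on a stiff rubber cushion (about 3 N per mm, up to 6 mm): while pressed the cap gives about 1 mm more than this reading, and further once the button is fully in, then springs back when let go.
- green_cap (a point): centre of the flat top face of the green push button (round green cap, 32 mm across), on a loose grey switch box 74x74 mm in plan with a lid 48 mm high and a 42 mm aluminium collar round the button, collar top 52 mm high. The cap's top is 68 mm above the bench when out and 60 mm when fully in, so it always stands above the collar; this point moves with the cap. z is up. The box weighs about 0.6 kg and stands on rubber feet.
- green_button (a joint): travel of the green button, straight down: 0 = out, 0.008 m = fully in. It slides against a steady friction of about 3 N, has no return spring, and stays where it is left. The cap sits on it on a stiff rubber cushion (about 3 N per mm, up to 6 mm): while pressed the cap gives about 1 mm more than this reading, and further once the button is fully in, then springs back when let go.
- red_cap (a point): centre of the flat top face of the red push button (round red cap, 32 mm across), on a loose grey switch box 74x74 mm in plan with a lid 48 mm high and a 42 mm aluminium collar round the button, collar top 52 mm high. The cap's top is 68 mm above the bench when out and 60 mm when fully in, so it always stands above the collar; this point moves with the cap. z is up. The box weighs about 0.6 kg and stands on rubber feet.
- red_button (a joint): travel of the red button, straight down: 0 = out, 0.008 m = fully in. It slides against a steady friction of about 3 N, has no return spring, and stays where it is left. The cap sits on it on a stiff rubber cushion (about 3 N per mm, up to 6 mm): while pressed the cap gives about 1 mm more than this reading, and further once the button is fully in, then springs back when let go.
- tape_measure: yellow and black tape measure, 69x91x35 mm, loose bystander; origin at the centre of its underside
- red_tape: roll of red tape, 60 mm across, 17 mm high, loose bystander; origin at the centre of its underside
- offcut: pale wooden offcut, 70x110x22 mm, loose bystander; origin at the centre of its underside
- yellow_box: grey switch box that carries the yellow button; origin at the centre of its underside, button on its vertical centre line, 74x74 mm, lid 48 mm high
- blue_box: grey switch box that carries the blue button; origin at the centre of its underside, button on its vertical centre line, 74x74 mm, lid 48 mm high
- green_box: grey switch box that carries the green button; origin at the centre of its underside, button on its vertical centre line, 74x74 mm, lid 48 mm high
- red_box: grey switch box that carries the red button; origin at the centre of its underside, button on its vertical centre line, 74x74 mm, lid 48 mm high

How it is judged:
On the way, in this order (a step that is already met when the one before it is completed fails the run):
1. the yellow button is in (value of joint yellow_button above 0.005 m), for 0.2 s.
2. the blue button is in (value of joint blue_button above 0.005 m), for 0.2 s.
3. the green button is in (value of joint green_button above 0.005 m), for 0.2 s.
At the end, for the whole second after the job is handed in: yellow, blue and green buttons each more than 5 mm in (of 8 mm), red out (less than 1.5 mm in); every switch box at rest, upright within 0.15 rad, within 20 mm of its start and not lifted over 8 mm; tape measure, red tape and offcut within 15 mm of where they were (value of joint each of yellow_button, blue_button, green_button above 0.005 m and value of joint red_button below 0.0015 m and distance of each of yellow_box, blue_box, green_box, red_box from where it was at the start of the episode below 0.02 m and height (world z) of each of yellow_box, blue_box, green_box, red_box below 0.008 m and angle between each of yellow_box, blue_box, green_box, red_box's own z axis and vertical below 0.15 rad and linear speed of each of yellow_box, blue_box, green_box, red_box below 0.02 m/s and distance of each of tape_measure, red_tape, offcut from where it was at the start of the episode below 0.015 m); the robot touches nothing.
It fails at once if a button is pushed in out of order (blue before yellow is in, or green before blue is in) ((value of joint blue_button above 0.002 m and value of joint yellow_button below 0.005 m) or (value of joint green_button above 0.002 m and value of joint blue_button below 0.005 m)).
It fails at once if the red stop button or its box is pressed (more than 1 N) (value of joint red_button above 0.0015 m or contact force between any of the fingers, the arm and red_box above 1 N).
It fails at once if a switch box is pressed by the fingers with more than 25 N, or at all (more than 2 N) by any other part of the robot (contact force between the fingers and yellow_box above 25 N or contact force between the arm and yellow_box above 2 N or contact force between the fingers and blue_box above 25 N or contact force between the arm and blue_box above 2 N or contact force between the fingers and green_box above 25 N or contact force between the arm and green_box above 2 N).
It fails at once if a switch box is lifted more than 8 mm, tipped more than 0.15 rad or shoved more than 20 mm (height (world z) of any of yellow_box, blue_box, green_box, red_box above 0.008 m or angle between any of yellow_box, blue_box, green_box, red_box's own z axis and vertical above 0.15 rad or distance of any of yellow_box, blue_box, green_box, red_box from where it was at the start of the episode above 0.02 m).
It fails at once if the tape measure, red tape or offcut is moved more than 15 mm (distance of any of tape_measure, red_tape, offcut from where it was at the start of the episode above 0.015 m).
It also fails if it takes over 51 s, if anything falls off the work surface, if the arm or the gripper's body presses on something with over 40 N, if the wrist force passes 120 N, or if a joint passes its speed limit or range.

### The arm

A 6-joint arm with a two-finger parallel gripper is mounted at the origin on a cart in front of the work surface, level with it; the furniture and walls round the work are solid. World frame = base frame: x ahead of the robot, y to its left, z up, the work surface at z = 0. Lengths are in m, angles in rad, forces in N, time in s.
With the tool pointing down it reaches from about 0.35 to 0.775 m from the base axis. Payload 5.5 kg.
Tool frame: the origin (TCP) lies between the finger pads; the fingertips stand finger_overhang ahead of it and the grasp point (between the pads) lies 2 mm behind it (finger_overhang is the distance from the TCP to the fingertips, in m); z points along the fingers, y is the line along which they close (so a half turn about z gives the same grasp; the last joint's range is limited). The gripper opens to 85 mm and grips with 20 to 120 N. Pads are 22 mm wide; open, the fingers measure 114 mm over their backs; the gripper's body (76 mm by 85 mm) begins 54 mm behind the grasp point. The pads swing forward as they close: fully open they stand 13 mm farther back than shut.
Start: joints at [1.148, 0.313, 0.046, 1.304, 0, 1.431], TCP at [0.16, 0.552, 0.216] pointing down, gripper open.
Joint ranges: [-2.76, 2.76], [-0.86, 1.69], [-1.03, 1.26], [-2.2, 2.34], [-1.47, 1.5], [-3.14, 3.14]. Speed limits (rad/s): [2.57, 2.57, 3.14, 3.14, 3.14, 3.14].

### API

Orientations are given as a rotation vector (axis times angle).
In Python, from cell import get_state, read_camera, camera_model, sign_off, finger_overhang gives the robot as it stands.
- The arm moves only by the tool step_arm, never from a script. Its argument "rows" is a list of rows, each an object of numbers: "wx", "wy", "wz": the turn, a rotation vector about the world's x, y, z in rad; "x", "y", "z": the shift along the world's x, y, z in mm; "gripper": the opening, from 0 (shut) to 1 (fully open). A call has 1 to 20 rows; each row shifts and turns the commanded pose from where the row before left it; what a row does not reach is not made up. A row lasts 1/8 s, in which the tool goes at most 62.5 mm and 10.7 degrees, less where a joint would pass 70% of its speed; a pose out of reach is approached as far as the arm can. A call with a gripper value outside its range is refused whole. The fingers move at their own pace and stop on an object; "newtons" is the grip in N (left out, the last holds). Time passes only in rows, so rows that do not move let the fingers close. It gives the time, the measured TCP pose, the force, the opening and the grip force at its end, in the units of the state.
- get_state(): the state, without advancing time (a new reading comes with each control period).
- read_camera(name): name is "scene" or "side" or "wrist"; returns the picture (420x560x3 uint8, red, green, blue); there is no depth.
- camera_model(name): a dict with "intrinsics" (3x3 intrinsics, pixels), "world_from_camera" (4x4, takes a point from camera to world coordinates); the wrist camera has in their place "tool_from_camera" (4x4, takes a point from camera to tool coordinates, whose origin is the TCP and whose axes are the flange's). Camera axes: x right, y down, z forward; pixel columns grow to the right and rows downward; lengths in m; the calibration is good to about 2 mm. A picture is of the moment at which its call begins: read the wrist's pose just before it. camera_model takes no time and is no camera call.
- sign_off(): hands the job in; it is judged then, once.
The state is a dict: "clock": time; "qpos": joint angles; "qvel": joint speeds; "joint_efforts": joint torques, N m; "tcp_pos": TCP position; "tcp_rot": TCP orientation; "force": force on the tool from outside, world axes, zero at the start; "moment": the same for the moment, N m; "grip_width": finger opening in m; "grasp_force": force on a finger pad.
Only numpy, scipy, OpenCV 4.12 (cv2) and the standard library are available. Lean on these libraries where they do the work, as an engineer would, in place of code of your own. Each camera call takes 0.05 s, during which the arm holds its last target. There are 200 camera calls.

## Working session

There is one attempt and no reset: what is moved stays moved. The work goes in short steps, Python scripts to look and compute and a tool call to move; the robot and the scene stay as the last step left them, time stands still between calls to the robot, and variables do not carry over. Pictures are saved under pics/ and viewed, at most 12 in all, crops included, and the job is handed in when it is done.

Besides the shell and the picture viewer there is one more tool, called as name([rows], argument=value, ...), one row to a line, values as JSON. step_arm: Moves the arm, as the interface text tells. Its arguments: {"type":"object","properties":{"rows":{"type":"array","items":{"type":"object","properties":{"wx":{"type":"number"},"wy":{"type":"number"},"wz":{"type":"number"},"x":{"type":"number"},"y":{"type":"number"},"z":{"type":"number"},"gripper":{"type":"number"}}}},"newtons":{"type":"number"}},"required":["rows"]}

```bash
mkdir -p pics; cat > look.py <<'E'
import cv2,sys
from cell import *
def snap(n,f):
    s=get_state();im=read_camera(n);cv2.imwrite(f'pics/{f}.png',im[:,:,::-1]);return s,im
E
python3 - <<'E'
from look import *
import numpy as np
a=snap('scene','scene0')[1];b=snap('side','side0')[1]
s=get_state();print({k:np.round(v,3) for k,v in s.items()})
o=finger_overhang
print(o() if callable(o) else o)
print(camera_model('scene'),camera_model('side'),camera_model('wrist'))
E
```

```text
{'clock': np.float64(0.1), 'qpos': array([1.148, 0.314, 0.045, 1.304, 0.   , 1.431]), 'qvel': array([-0.002, -0.002,  0.002, -0.001,  0.001,  0.   ]), 'joint_efforts': array([ 4.0000e-03, -4.8172e+01,  2.9924e+01,  1.3000e-02, -0.0000e+00,
       -0.0000e+00]), 'tcp_pos': array([0.16 , 0.552, 0.215]), 'tcp_rot': array([-4.43e-01, -3.11e+00,  3.00e-03]), 'force': array([0.086, 0.684, 0.007]), 'moment': array([0.012, 0.024, 0.007]), 'grasp_force': np.float64(0.0), 'grip_width': np.float64(0.085)}
0.017
{'intrinsics': array([[478.38954234,   0.        , 273.9425935 ],
       [  0.        , 478.38954234, 203.48227814],
       [  0.        ,   0.        ,   1.        ]]), 'world_from_camera': array([[ 0.51233657, -0.66314643,  0.54566295, -0.19136141],
       [-0.85864343, -0.38403085,  0.33948749, -0.31782664],
       [-0.01557851, -0.64246176, -0.76615938,  1.02478061],
       [ 0.        ,  0.        ,  0.        ,  1.        ]])} {'intrinsics': array([[486.52620615,   0.        , 276.8673052 ],
       [  0.        , 486.52620615, 206.42529225],
       [  0.        ,   0.        ,   1.        ]]), 'world_from_camera': array([[ 0.87688825, -0.24944562,  0.41090616,  0.10961019],
       [-0.48015321, -0.49507642,  0.7241217 , -0.63405986],
       [ 0.02280096, -0.83227172, -0.55389882,  0.63823741],
       [ 0.        ,  0.        ,  0.        ,  1.        ]])} {'intrinsics': array([[315.0808075 ,   0.        , 282.04978741],
       [  0.        , 315.0808075 , 209.97310335],
       [  0.        ,   0.        ,   1.        ]]), 'tool_from_camera': array([[ 8.96216371e-04, -9.59503468e-01, -2.81695389e-01,
         7.09678625e-02],
       [ 9.99999558e-01,  9.40399647e-04, -2.16572525e-05,
         7.35981210e-04],
       [ 2.85686453e-04, -2.81695245e-01,  9.59503886e-01,
        -1.57448177e-01],
       [ 0.00000000e+00,  0.00000000e+00,  0.00000000e+00,
         1.00000000e+00]])}
```

View pics/scene0.png

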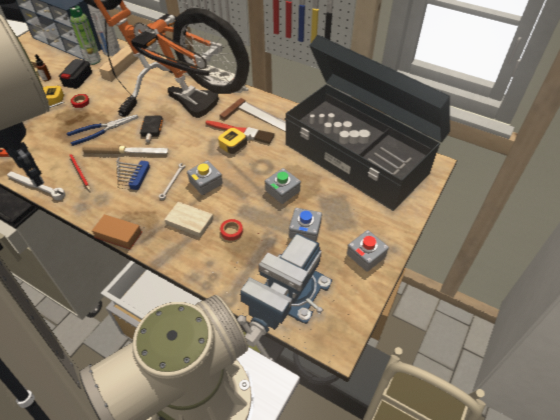

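View pics/side0.png

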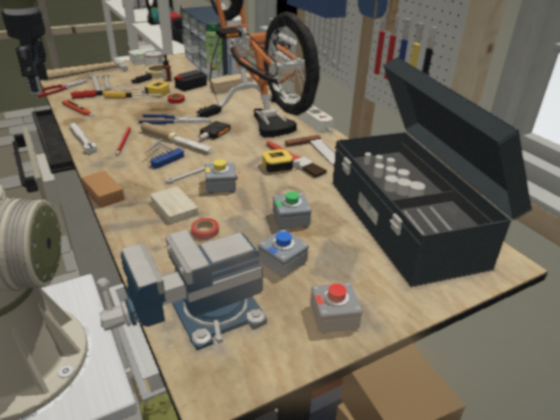

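The scene image has the yellow cap at (204,170), green (283,176), blue (306,216) and red (369,243). The side image has them at (220,165), (292,198), (284,239) and (337,292). A vise stands close to the blue box, on the robot's side. I'll segment the caps and triangulate.

```bash
cat > tri.py <<'E'
import cv2,numpy as np
from cell import camera_model
from scipy.optimize import least_squares
seed={'scene':dict(y=(204,170),g=(283,176),b=(306,216),r=(369,243)),'side':dict(y=(220,165),g=(292,198),b=(284,239),r=(337,292))}
hue=dict(y=(22,34),g=(50,80),b=(100,125),r=None)
def blob(im,c,uv):
    h=cv2.cvtColor(im,cv2.COLOR_BGR2HSV);H,S,V=cv2.split(h)
    m=((H<8)|(H>172)) if c=='r' else (H>=hue[c][0])&(H<=hue[c][1])
    m=(m&(S>130)&(V>60)).astype(np.uint8)
    n,l,st,ce=cv2.connectedComponentsWithStats(m)
    k=min((k for k in range(1,n) if st[k,4]>20),key=lambda k:np.hypot(*(ce[k]-uv)))
    return (l==k),st[k],ce[k]
def cammat(n):
    C=camera_model(n);T=np.linalg.inv(C['world_from_camera']);return C['intrinsics']@T[:3]
def proj(P,X):
    X=np.atleast_2d(X);p=(P@np.c_[X,np.ones(len(X))].T).T;return p[:,:2]/p[:,2:]
E
python3 - <<'E'
from tri import *
P={n:cammat(n) for n in seed}
ims={n:cv2.imread(f'pics/{n}0.png') for n in seed}
for c in 'ybgr':
    uv={}
    for n in seed:
        m,st,ce=blob(ims[n],c,seed[n][c]);uv[n]=ce;print(c,n,st,ce.round(1))
    f=lambda X:np.r_[[proj(P[n],X)[0]-uv[n] for n in seed]].ravel()
    r=least_squares(f,[.5,.0,.06]);print(c,r.x.round(4),r.fun.round(1))
v=np.hstack([cv2.resize(ims['scene'][120:300,140:420],None,fx=1.4,fy=3)[:, :400],cv2.resize(ims['side'][140:340,150:370],(400,540))])
cv2.imwrite('pics/v0.png',cv2.resize(ims['side'][140:350,100:380],(800,600),interpolation=3))
E
```

```text
y scene [198 164  11  11  97] [202.9 168.6]
y side [214 160  11  10  90] [219.3 164.3]
y [0.5013 0.3453 0.0631] [-0.2  0.5  0.3 -0.3]
b scene [300 211  12  10  90] [305.5 215.5]
b side [276 232  15  14 166] [283.1 238.1]
b [0.4965 0.0172 0.0621] [-0.4  1.1  0.6 -0.7]
g scene [278 172  10   8  59] [282.2 175.7]
g side [287 193  11  10  89] [291.7 197.4]
g [0.5879 0.1401 0.0604] [-0.6  1.3  0.8 -0.8]
r scene [363 236  13  14 136] [368.9 242.1]
r side [329 283  17  18 231] [336.7 291.4]
r [ 0.5023 -0.1565  0.0636] [-0.2  0.5  0.3 -0.3]
```

View pics/v0.png

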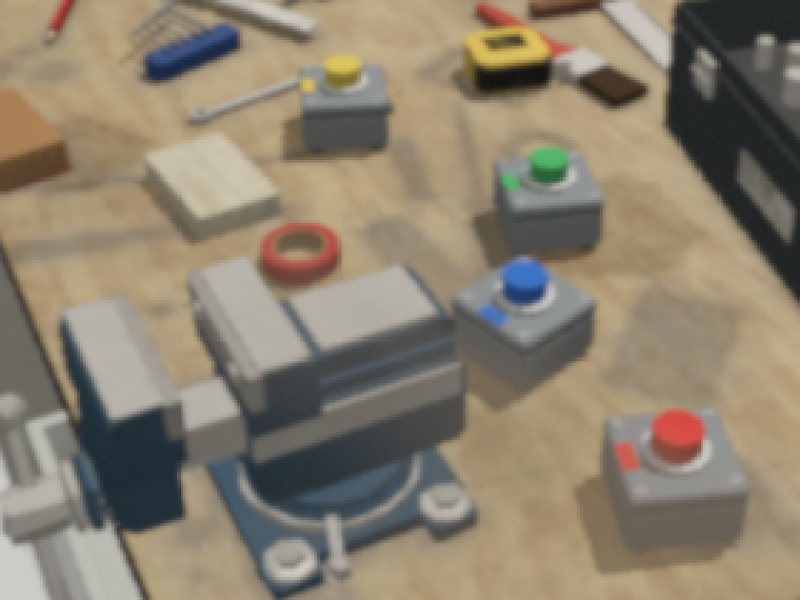

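The view shows the yellow, green and blue boxes clear on top. The vise's anvil end is very close to the blue box, so I'll check its height before pressing there. First I'll shut the gripper and move to above yellow.

step_arm([
  {"x": 28, "y": -17, "gripper": 0},
  {"x": 28, "y": -17},
  {"x": 28, "y": -17},
  {"x": 28, "y": -17},
  {"x": 28, "y": -17},
  {"x": 28, "y": -17},
  {"x": 28, "y": -17},
  {"x": 28, "y": -17},
  {"x": 28, "y": -17},
  {"x": 28, "y": -17},
  {"x": 28, "y": -17},
  {"x": 28, "y": -17},
  {"x": 4, "y": -3},
  {"x": 0},
  {"x": 0},
], newtons=20)

```text
$.rows[0]: bad value
```

```bash
python3 - <<'E'
from look import *
from tri import *
from scipy.spatial.transform import Rotation as Ro
s,im=snap('wrist','w1');print(finger_overhang,s['tcp_pos'].round(4),s['tcp_rot'].round(4),s['force'].round(2),s['grip_width'],s['clock'])
np.savez('w1.npz',p=s['tcp_pos'],r=s['tcp_rot'])
T=np.eye(4);T[:3,:3]=Ro.from_rotvec(s['tcp_rot']).as_matrix();T[:3,3]=s['tcp_pos']
C=camera_model('wrist');P=C['intrinsics']@np.linalg.inv(T@C['tool_from_camera'])[:3]
for k,X in dict(y=[.501,.345,.068],g=[.588,.14,.068],b=[.4965,.017,.068],tip=s['tcp_pos']-[0,0,.017]).items():print(k,proj(P,X).round(1))
# vise anvil end corners
ab={'L':((297,237),(242,234)),'R':((320,247),(256,251))}
for k,v in ab.items():
    f=lambda X:np.r_[proj(cammat('scene'),X)[0]-v[0],proj(cammat('side'),X)[0]-v[1]]
    r=least_squares(f,[.45,0,.1]);print(k,r.x.round(3),r.fun.round(1))
a=cv2.imread('pics/scene0.png')[190:340,220:420]
cv2.imwrite('pics/v1.png',cv2.resize(a,(800,600),interpolation=3))
E
```

```text
0.017 [0.1602 0.5517 0.2153] [-4.4270e-01 -3.1097e+00  2.6000e-03] [0.09 0.68 0.01] 0.08548509995855698 0.1
y [[204.1 473.1]]
g [[ 92.7 542.5]]
b [[-15.  517.1]]
tip [[280.8 241.8]]
L [ 0.39  -0.018  0.129] [ 0.4 -1.1 -0.6  0.7]
R [ 0.387 -0.078  0.136] [ 0.4 -1.1 -0.6  0.6]
```

View pics/w1.png

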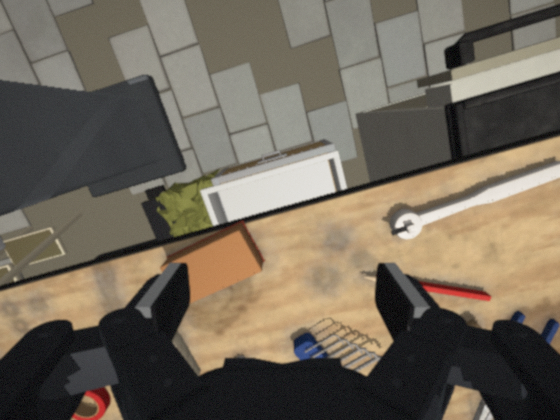

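View pics/v1.png

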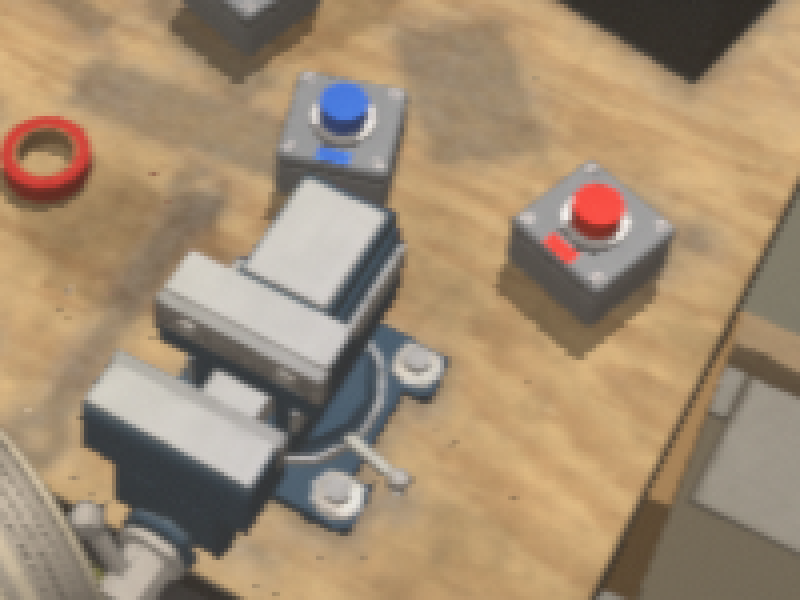

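The wrist view shows the open fingers over the bench edge, and the arm has not moved because the call was refused. The crop puts the vise's anvil end at x≈0.39, z≈0.13, which is 0.1 m short of blue, so the gripper clears it. I'll retry with full rows.

step_arm([
  {"x": 28, "y": -17, "z": 0, "wx": 0, "wy": 0, "wz": 0, "gripper": 0},
  {"x": 28, "y": -17, "z": 0, "wx": 0, "wy": 0, "wz": 0, "gripper": 0},
  {"x": 28, "y": -17, "z": 0, "wx": 0, "wy": 0, "wz": 0, "gripper": 0},
  {"x": 28, "y": -17, "z": 0, "wx": 0, "wy": 0, "wz": 0, "gripper": 0},
  {"x": 28, "y": -17, "z": 0, "wx": 0, "wy": 0, "wz": 0, "gripper": 0},
  {"x": 28, "y": -17, "z": 0, "wx": 0, "wy": 0, "wz": 0, "gripper": 0},
  {"x": 28, "y": -17, "z": 0, "wx": 0, "wy": 0, "wz": 0, "gripper": 0},
  {"x": 28, "y": -17, "z": 0, "wx": 0, "wy": 0, "wz": 0, "gripper": 0},
  {"x": 28, "y": -17, "z": 0, "wx": 0, "wy": 0, "wz": 0, "gripper": 0},
  {"x": 28, "y": -17, "z": 0, "wx": 0, "wy": 0, "wz": 0, "gripper": 0},
  {"x": 28, "y": -17, "z": 0, "wx": 0, "wy": 0, "wz": 0, "gripper": 0},
  {"x": 28, "y": -17, "z": 0, "wx": 0, "wy": 0, "wz": 0, "gripper": 0},
  {"x": 0, "y": 0, "z": 0, "wx": 0, "wy": 0, "wz": 0, "gripper": 0},
  {"x": 0, "y": 0, "z": 0, "wx": 0, "wy": 0, "wz": 0, "gripper": 0},
], newtons=20)

```text
clock: 1.9
tcp_pos: [0.496, 0.3481, 0.2157]
tcp_rot: [-0.443, -3.109, 0.0]
force: [-0.7, -0.1, -0.8]
grip_width: -0.0001
grasp_force: 0.0
```

```bash
cat >> tri.py <<'E'
def wristP(s):
    from scipy.spatial.transform import Rotation as Ro
    T=np.eye(4);T[:3,:3]=Ro.from_rotvec(s['tcp_rot']).as_matrix();T[:3,3]=s['tcp_pos']
    C=camera_model('wrist');return C['intrinsics']@np.linalg.inv(T@C['tool_from_camera'])[:3]
E
python3 - <<'E'
from look import *
from tri import *
s,im=snap('wrist','w2');P=wristP(s)
for k,X in dict(y=[.501,.345,.068],g=[.588,.14,.068],b=[.4965,.017,.068],tip=s['tcp_pos']-[0,0,.017]).items():
    uv=proj(P,X)[0];print(k,uv.round(1))
    if k in'ygb':
        m,st,ce=blob(im[:,:,::-1].copy(),k,uv);print(st,ce.round(1))
E
```

```text
y [279.8 197.7]
[268 182  30  31 727] [282.3 197.1]
g [126.4 319.2]
[113 300  31  29 665] [127.8 314.4]
b [-13.9 276.1]
[  0 259  13  27 231] [  4.6 271.4]
tip [280.8 241.9]
```

View pics/w2.png

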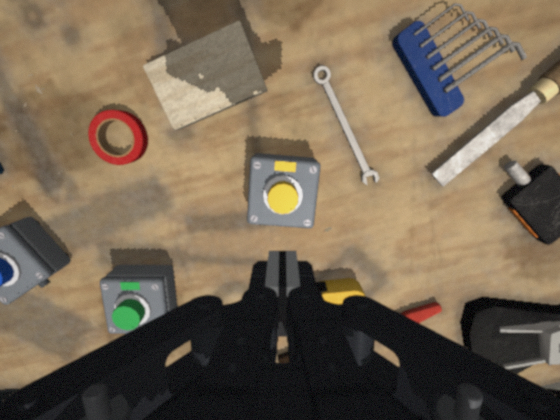

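The wrist view shows the yellow cap at (282,197), green (127,314), blue (5,271) and the shut fingertips at about (282,250). I'll fuse the three views for height and position.

```bash
python3 - <<'E'
from tri import *
from cell import get_state
s=get_state();P=[cammat('scene'),cammat('side'),wristP(s)]
W=dict(y=(282.3,197.1),g=(127.8,314.4))
ims={n:cv2.imread(f'pics/{n}0.png') for n in seed}
for c in 'yg':
    uv=[blob(ims[n],c,seed[n][c])[2] for n in seed]+[np.array(W[c])]
    f=lambda X:np.r_[[proj(p,X)[0]-u for p,u in zip(P,uv)]].ravel()
    r=least_squares(f,[.5,.0,.06]);print(c,'fused',r.x.round(4),r.fun.round(1))
    g=lambda X:proj(P[2],[*X,.067])[0]-uv[2]
    print('wrist only z=.067',least_squares(g,[.5,.1]).x.round(4))
print(s['tcp_pos'],s['force'])
E
```

```text
y fused [0.5024 0.3474 0.0614] [-0.5  0.4  0.5 -0.2 -0.1  0. ]
wrist only z=.067 [0.5011 0.3478]
g fused [0.5865 0.1392 0.0611] [-0.6  1.6  0.5 -0.7  0.1  0.3]
wrist only z=.067 [0.5832 0.1436]
[0.49565521 0.3484509  0.2158638 ] [ 0.76521983 -0.52222371 -0.53002101]
```

step_arm([
  {"x": 6, "y": -1, "z": -20, "wx": 0, "wy": 0, "wz": 0, "gripper": 0},
  {"x": 0, "y": 0, "z": -30, "wx": 0, "wy": 0, "wz": 0, "gripper": 0},
  {"x": 0, "y": 0, "z": -30, "wx": 0, "wy": 0, "wz": 0, "gripper": 0},
  {"x": 0, "y": 0, "z": -25, "wx": 0, "wy": 0, "wz": 0, "gripper": 0},
  {"x": 0, "y": 0, "z": -10, "wx": 0, "wy": 0, "wz": 0, "gripper": 0},
  {"x": 0, "y": 0, "z": -5, "wx": 0, "wy": 0, "wz": 0, "gripper": 0},
  {"x": 0, "y": 0, "z": 0, "wx": 0, "wy": 0, "wz": 0, "gripper": 0},
  {"x": 0, "y": 0, "z": 0, "wx": 0, "wy": 0, "wz": 0, "gripper": 0},
])

```text
clock: 2.95
tcp_pos: [0.5031, 0.3476, 0.0972]
tcp_rot: [0.442, 3.109, 0.002]
force: [-0.2, -0.9, 0.1]
grip_width: -0.0001
grasp_force: 0.0
```

step_arm([
  {"x": 0, "y": 0, "z": -3, "wx": 0, "wy": 0, "wz": 0, "gripper": 0},
  {"x": 0, "y": 0, "z": -3, "wx": 0, "wy": 0, "wz": 0, "gripper": 0},
  {"x": 0, "y": 0, "z": -3, "wx": 0, "wy": 0, "wz": 0, "gripper": 0},
  {"x": 0, "y": 0, "z": -2, "wx": 0, "wy": 0, "wz": 0, "gripper": 0},
  {"x": 0, "y": 0, "z": -2, "wx": 0, "wy": 0, "wz": 0, "gripper": 0},
  {"x": 0, "y": 0, "z": 0, "wx": 0, "wy": 0, "wz": 0, "gripper": 0},
])

```text
clock: 3.7
tcp_pos: [0.5024, 0.3471, 0.0829]
tcp_rot: [-0.443, -3.11, 0.0]
force: [-0.2, -1.0, 0.2]
grip_width: 0.0002
grasp_force: 0.0
```

step_arm([
  {"x": 0, "y": 0, "z": -2, "wx": 0, "wy": 0, "wz": 0, "gripper": 0},
  {"x": 0, "y": 0, "z": -1, "wx": 0, "wy": 0, "wz": 0, "gripper": 0},
  {"x": 0, "y": 0, "z": 0, "wx": 0, "wy": 0, "wz": 0, "gripper": 0},
])

```text
clock: 4.08
tcp_pos: [0.5024, 0.3471, 0.08]
tcp_rot: [-0.443, -3.11, 0.0]
force: [-0.6, -0.8, -0.4]
grip_width: 0.0003
grasp_force: 0.0
```

step_arm([
  {"x": 0, "y": 0, "z": -2, "wx": 0, "wy": 0, "wz": 0, "gripper": 0},
  {"x": 0, "y": 0, "z": -1, "wx": 0, "wy": 0, "wz": 0, "gripper": 0},
  {"x": 0, "y": 0, "z": 0, "wx": 0, "wy": 0, "wz": 0, "gripper": 0},
])

```text
clock: 4.45
tcp_pos: [0.5024, 0.3471, 0.077]
tcp_rot: [-0.443, -3.11, 0.0]
force: [-0.7, 0.1, -0.7]
grip_width: -0.0
grasp_force: 0.0
```

No contact yet, though the nominal tip height is already 60 mm. I'll look before going lower.

```bash
python3 - <<'E'
from look import *
from tri import *
s,w=snap('wrist','w3');_,a=snap('side','side3');_,b=snap('scene','scene3')
for n in('side','scene'):print(n,proj(cammat(n),[s['tcp_pos']-[0,0,.017],[.5015,.347,.068]]).round(1))
print(proj(wristP(s),s['tcp_pos']-[0,0,.017]))
f=lambda i,x,y,r=45,h=45:cv2.resize(i[y-h:y+h,x-r:x+r],(400,400),interpolation=3)
o=np.hstack([f(a,219,165),f(b,203,170)])
cv2.imwrite('pics/c3.png',o[:,:,::-1])
E
```

```text
side [[219.8 164.6]
 [219.3 161.8]]
scene [[202.5 169.5]
 [202.  167.7]]
[[280.79373754 241.84862226]]
```

View pics/c3.png

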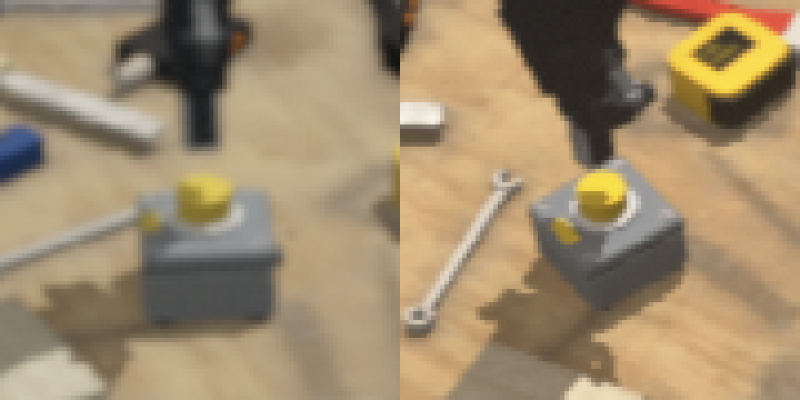

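View pics/w3.png

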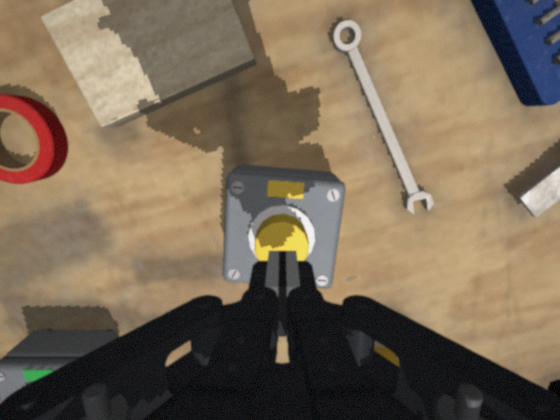

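The tips are visibly above and beyond the cap: side tip at about (219.5,152.6), scene tip at about (202,161.5). The fingertips aren't where the nominal numbers put them, so I'll triangulate the real tip.

```bash
python3 - <<'E'
from tri import *
from cell import get_state
s=get_state();print(s['tcp_pos'],s['tcp_rot'])
P=[cammat('scene'),cammat('side'),wristP(s)]
uv=[(202,161.5),(219.5,152.6)]
f=lambda X:np.r_[[proj(p,X)[0]-u for p,u in zip(P,uv)]].ravel()
r=least_squares(f,[.5,.3,.06]);print(r.x,r.fun.round(1), proj(P[2],r.x))
w=cv2.imread('pics/w3.png');m,st,ce=blob(w,'y',(282,238));print(st,ce)
# collar circle projections on wrist
for x,y in[(.5015,.347),(.5,.345),(.4985,.347)]:print(x,y,proj(P[2],[x,y,.068]),proj(P[2],[x,y,.052]))
for n in seed:
  i=cv2.imread(f'pics/{n}3.png');print(n,blob(i,'y',seed[n]['y'])[1:],proj(cammat(n),[[.5015,.347,.068],[.5015,.347,.06]]))
E
```

```text
[0.50251301 0.34721489 0.07716575] [4.42754040e-01 3.11012886e+00 2.10155802e-04]
[0.50103719 0.34220887 0.09536211] [ 0.  -0.1 -0.1  0.1] [[269.79208692 269.14410071]]
[ 255  215   53   47 1771] [280.96668549 237.46414455]
0.5015 0.347 [[279.87280008 245.55612462]] [[280.04779833 235.46752047]]
0.5 0.345 [[275.76178947 244.11463034]] [[276.26115266 234.12678752]]
0.4985 0.347 [[278.39206742 240.84516531]] [[278.6848875  231.08689522]]
scene (array([198, 164,  11,  11,  96], dtype=int32), array([202.89583333, 168.59375   ])) [[202.02554682 167.66519097]
 [202.39817577 169.65954592]]
side (array([215, 160,  10,  10,  87], dtype=int32), array([219.34482759, 164.27586207])) [[219.32724871 161.8158403 ]
 [219.46673164 164.69994408]]
```

Triangulation puts the real tip at about z 0.095, some 18 mm above the TCP, so the stated overhang doesn't hold here. The wrist view agrees. The cap hasn't moved, so I'll continue down guarded by the force reading.

step_arm([
  {"x": 0, "y": 0, "z": -4, "wx": 0, "wy": 0, "wz": 0, "gripper": 0},
  {"x": 0, "y": 0, "z": -4, "wx": 0, "wy": 0, "wz": 0, "gripper": 0},
  {"x": 0, "y": 0, "z": -4, "wx": 0, "wy": 0, "wz": 0, "gripper": 0},
  {"x": 0, "y": 0, "z": -3, "wx": 0, "wy": 0, "wz": 0, "gripper": 0},
  {"x": 0, "y": 0, "z": 0, "wx": 0, "wy": 0, "wz": 0, "gripper": 0},
])

```text
clock: 5.22
tcp_pos: [0.5022, 0.3471, 0.0617]
tcp_rot: [-0.443, -3.11, 0.001]
force: [0.2, -0.1, 0.3]
grip_width: -0.0001
grasp_force: 0.0
```

```bash
python3 - <<'E'
from look import *
from tri import *
s,w=snap('wrist','w4');_,a=snap('side','side4');_,b=snap('scene','scene4')
print(s['tcp_pos'],s['force'])
f=lambda i,x,y,r=30:cv2.resize(i[y-r:y+r,x-r:x+r],(400,400),interpolation=3)
o=np.hstack([f(a,219,160),f(b,203,165)])
cv2.imwrite('pics/c4.png',o[:,:,::-1])
E
```

```text
[0.50221637 0.34705931 0.06170163] [ 0.15405181 -0.14884235  0.29019186]
```

View pics/c4.png

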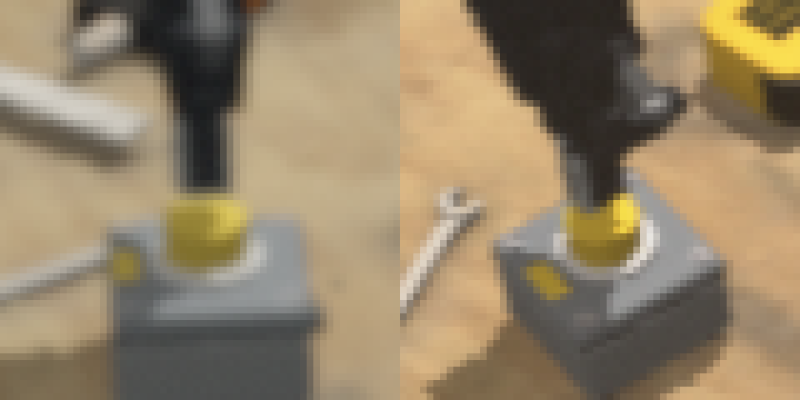

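The tips are now just above the yellow cap and centred on it to within a few mm. I'll continue in small steps.

step_arm([
  {"x": 0, "y": 0, "z": -2, "wx": 0, "wy": 0, "wz": 0, "gripper": 0},
  {"x": 0, "y": 0, "z": -2, "wx": 0, "wy": 0, "wz": 0, "gripper": 0},
  {"x": 0, "y": 0, "z": 0, "wx": 0, "wy": 0, "wz": 0, "gripper": 0},
])

```text
clock: 5.75
tcp_pos: [0.5023, 0.3471, 0.0579]
tcp_rot: [-0.443, -3.11, 0.0]
force: [-0.6, -0.0, 0.4]
grip_width: 0.0002
grasp_force: 0.0
```

step_arm([
  {"x": 0, "y": 0, "z": -2, "wx": 0, "wy": 0, "wz": 0, "gripper": 0},
  {"x": 0, "y": 0, "z": -1, "wx": 0, "wy": 0, "wz": 0, "gripper": 0},
  {"x": 0, "y": 0, "z": 0, "wx": 0, "wy": 0, "wz": 0, "gripper": 0},
])

```text
clock: 6.12
tcp_pos: [0.5024, 0.3472, 0.055]
tcp_rot: [-0.443, -3.11, 0.0]
force: [-0.2, -0.9, 0.4]
grip_width: 0.0001
grasp_force: 0.0
```

step_arm([
  {"x": 0, "y": 0, "z": -2, "wx": 0, "wy": 0, "wz": 0, "gripper": 0},
  {"x": 0, "y": 0, "z": 0, "wx": 0, "wy": 0, "wz": 0, "gripper": 0},
])

```text
clock: 6.38
tcp_pos: [0.5023, 0.3471, 0.0529]
tcp_rot: [-0.443, -3.11, 0.0]
force: [-0.5, -0.6, -0.5]
grip_width: 0.0006
grasp_force: 0.0
```

step_arm([
  {"x": 0, "y": 0, "z": -2, "wx": 0, "wy": 0, "wz": 0, "gripper": 0},
  {"x": 0, "y": 0, "z": 0, "wx": 0, "wy": 0, "wz": 0, "gripper": 0},
])

```text
clock: 6.62
tcp_pos: [0.5026, 0.3472, 0.0513]
tcp_rot: [0.443, 3.11, 0.0]
force: [-0.5, -0.3, 3.0]
grip_width: 0.0
grasp_force: 1.0
```

step_arm([
  {"x": 0, "y": 0, "z": -2, "wx": 0, "wy": 0, "wz": 0, "gripper": 0},
  {"x": 0, "y": 0, "z": 0, "wx": 0, "wy": 0, "wz": 0, "gripper": 0},
])

```text
clock: 6.88
tcp_pos: [0.5026, 0.3472, 0.0491]
tcp_rot: [0.443, 3.11, 0.0]
force: [-0.4, 0.1, 3.4]
grip_width: -0.0002
grasp_force: 1.2
```

```bash
python3 - <<'E'
from look import *
from tri import *
for n in seed:
  _,i=snap(n,n+'5');print(n,blob(i[:,:,::-1].copy(),'y',seed[n]['y'])[1:])
s,w=snap('wrist','w5');print(s['tcp_pos'],s['force'],blob(w[:,:,::-1].copy(),'y',(282,238))[1:])
E
```

```text
scene (array([198, 166,  11,   9,  50], dtype=int32), array([203.48, 170.66]))
side (array([215, 164,  10,   6,  43], dtype=int32), array([219.51162791, 166.55813953]))
[0.50252455 0.3472214  0.04916986] [-0.77531733  0.26370217  2.42256991] (array([ 252,  230,   60,   39, 1179], dtype=int32), array([280.15182358, 246.00678541]))
```

Contact came at TCP z≈0.052, so the tip sits about 16–17 mm above the TCP. The button slides at about 3 N. I'll continue until the cushion force rises.

step_arm([
  {"x": 0, "y": 0, "z": -2, "wx": 0, "wy": 0, "wz": 0, "gripper": 0},
  {"x": 0, "y": 0, "z": -2, "wx": 0, "wy": 0, "wz": 0, "gripper": 0},
  {"x": 0, "y": 0, "z": 0, "wx": 0, "wy": 0, "wz": 0, "gripper": 0},
])

```text
clock: 7.4
tcp_pos: [0.5026, 0.3473, 0.0449]
tcp_rot: [0.443, 3.11, 0.0]
force: [0.2, -0.3, 2.1]
grip_width: -0.0
grasp_force: 1.1
```

step_arm([
  {"x": 0, "y": 0, "z": -1, "wx": 0, "wy": 0, "wz": 0, "gripper": 0},
  {"x": 0, "y": 0, "z": 0, "wx": 0, "wy": 0, "wz": 0, "gripper": 0},
])

```text
clock: 7.65
tcp_pos: [0.5025, 0.3472, 0.0441]
tcp_rot: [0.443, 3.11, 0.0]
force: [0.6, -0.6, 1.7]
grip_width: 0.0005
grasp_force: 1.2
```

step_arm([
  {"x": 0, "y": 0, "z": -1, "wx": 0, "wy": 0, "wz": 0, "gripper": 0},
  {"x": 0, "y": 0, "z": 0, "wx": 0, "wy": 0, "wz": 0, "gripper": 0},
])

```text
clock: 7.9
tcp_pos: [0.5026, 0.3473, 0.0434]
tcp_rot: [0.443, 3.11, 0.0]
force: [-0.2, -0.7, 5.1]
grip_width: 0.0001
grasp_force: 2.2
```

step_arm([
  {"x": 0, "y": 0, "z": -1, "wx": 0, "wy": 0, "wz": 0, "gripper": 0},
  {"x": 0, "y": 0, "z": 0, "wx": 0, "wy": 0, "wz": 0, "gripper": 0},
  {"x": 0, "y": 0, "z": 0, "wx": 0, "wy": 0, "wz": 0, "gripper": 0},
])

```text
clock: 8.28
tcp_pos: [0.5026, 0.3472, 0.0427]
tcp_rot: [0.443, 3.11, 0.001]
force: [-1.1, -1.7, 6.3]
grip_width: -0.0002
grasp_force: 3.2
```

Yellow is fully in, with the force rising against the stop. I'll lift off and go over towards blue to measure.

step_arm([
  {"x": 0, "y": 0, "z": 20, "wx": 0, "wy": 0, "wz": 0, "gripper": 0},
  {"x": 0, "y": 0, "z": 45, "wx": 0, "wy": 0, "wz": 0, "gripper": 0},
  {"x": 0, "y": 0, "z": 45, "wx": 0, "wy": 0, "wz": 0, "gripper": 0},
  {"x": 0, "y": 0, "z": 45, "wx": 0, "wy": 0, "wz": 0, "gripper": 0},
  {"x": 0, "y": -31, "z": 0, "wx": 0, "wy": 0, "wz": 0, "gripper": 0},
  {"x": 0, "y": -31, "z": 0, "wx": 0, "wy": 0, "wz": 0, "gripper": 0},
  {"x": 0, "y": -31, "z": 0, "wx": 0, "wy": 0, "wz": 0, "gripper": 0},
  {"x": 0, "y": -31, "z": 0, "wx": 0, "wy": 0, "wz": 0, "gripper": 0},
  {"x": 0, "y": -31, "z": 0, "wx": 0, "wy": 0, "wz": 0, "gripper": 0},
  {"x": 0, "y": -31, "z": 0, "wx": 0, "wy": 0, "wz": 0, "gripper": 0},
  {"x": 0, "y": -31, "z": 0, "wx": 0, "wy": 0, "wz": 0, "gripper": 0},
  {"x": 0, "y": -31, "z": 0, "wx": 0, "wy": 0, "wz": 0, "gripper": 0},
  {"x": 0, "y": -31, "z": 0, "wx": 0, "wy": 0, "wz": 0, "gripper": 0},
  {"x": 0, "y": -31, "z": 0, "wx": 0, "wy": 0, "wz": 0, "gripper": 0},
  {"x": 0, "y": 0, "z": 0, "wx": 0, "wy": 0, "wz": 0, "gripper": 0},
  {"x": 0, "y": 0, "z": 0, "wx": 0, "wy": 0, "wz": 0, "gripper": 0},
])

```text
clock: 10.28
tcp_pos: [0.5023, 0.0375, 0.1968]
tcp_rot: [-0.443, -3.109, -0.001]
force: [1.0, -0.2, 0.6]
grip_width: -0.0002
grasp_force: 0.0
```

```bash
python3 - <<'E'
from look import *
from tri import *
s,w=snap('wrist','w6');P3=wristP(s);print(s['tcp_pos'])
P=[cammat('scene'),cammat('side'),P3]
for n in seed: # yellow now
  i=read_camera(n);print(n,'y now',blob(i[:,:,::-1].copy(),'y',seed[n]['y'])[1:])
ims={n:cv2.imread(f'pics/{n}0.png') for n in seed}
for c,X in dict(b=[.4965,.017,.068],g=[.585,.141,.068]).items():
    m,st,ce=blob(w[:,:,::-1].copy(),c,proj(P3,X)[0]);print(c,st,ce.round(1),proj(P3,X)[0].round(1))
    uv=[blob(ims[n],c,seed[n][c])[2] for n in seed]+[ce]
    f=lambda X:np.r_[[proj(p,X)[0]-u for p,u in zip(P,uv)]].ravel()
    r=least_squares(f,X);print('fused',r.x.round(4),r.fun.round(1))
    print('wrist z=.067',least_squares(lambda x:proj(P3,[*x,.067])[0]-ce,X[:2]).x.round(4))
E
```

```text
[0.50226149 0.03745475 0.19676632]
scene y now (array([199, 166,  10,   9,  73], dtype=int32), array([203.20547945, 169.75342466]))
side y now (array([215, 163,  10,   7,  58], dtype=int32), array([219.39655172, 165.81034483]))
b [243 179  32  34 836] [258.7 195.2] [258.5 196.8]
fused [0.4962 0.0169 0.0624] [-0.4  1.2  0.6 -0.7  0.   0. ]
wrist z=.067 [0.4952 0.0175]
g [385 230  34  32 808] [401.4 245.6] [406.2 246.8]
fused [0.5859 0.1385 0.0618] [-0.4  1.6  0.4 -0.7  0.1  0.2]
wrist z=.067 [0.5829 0.137 ]
```

View pics/w6.png

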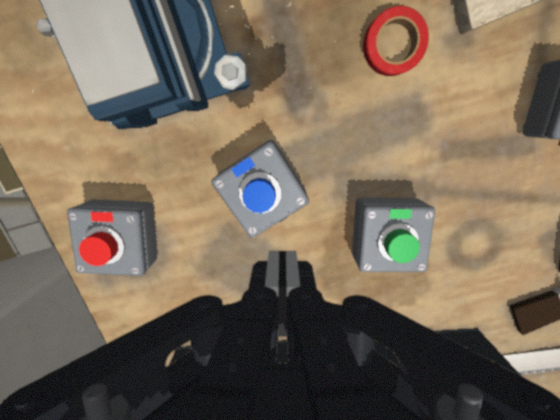

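The wrist view shows blue at (259,195), red at (98,249), green at (402,246), and the vise up and left, clear of the gripper. Yellow has visibly gone down. Next is blue.

step_arm([
  {"x": -3, "y": -10, "z": 0, "wx": 0, "wy": 0, "wz": 0, "gripper": 0},
  {"x": -3, "y": -10, "z": 0, "wx": 0, "wy": 0, "wz": 0, "gripper": 0},
  {"x": 0, "y": 0, "z": -35, "wx": 0, "wy": 0, "wz": 0, "gripper": 0},
  {"x": 0, "y": 0, "z": -35, "wx": 0, "wy": 0, "wz": 0, "gripper": 0},
  {"x": 0, "y": 0, "z": -35, "wx": 0, "wy": 0, "wz": 0, "gripper": 0},
  {"x": 0, "y": 0, "z": -20, "wx": 0, "wy": 0, "wz": 0, "gripper": 0},
  {"x": 0, "y": 0, "z": -10, "wx": 0, "wy": 0, "wz": 0, "gripper": 0},
  {"x": 0, "y": 0, "z": 0, "wx": 0, "wy": 0, "wz": 0, "gripper": 0},
  {"x": 0, "y": 0, "z": 0, "wx": 0, "wy": 0, "wz": 0, "gripper": 0},
])

```text
clock: 11.55
tcp_pos: [0.4973, 0.017, 0.0631]
tcp_rot: [0.443, 3.109, 0.0]
force: [0.6, 0.2, 0.5]
grip_width: -0.0001
grasp_force: 0.0
```

step_arm([
  {"x": 0, "y": 0, "z": -2, "wx": 0, "wy": 0, "wz": 0, "gripper": 0},
  {"x": 0, "y": 0, "z": -2, "wx": 0, "wy": 0, "wz": 0, "gripper": 0},
  {"x": 0, "y": 0, "z": -2, "wx": 0, "wy": 0, "wz": 0, "gripper": 0},
  {"x": 0, "y": 0, "z": -2, "wx": 0, "wy": 0, "wz": 0, "gripper": 0},
  {"x": 0, "y": 0, "z": -2, "wx": 0, "wy": 0, "wz": 0, "gripper": 0},
  {"x": 0, "y": 0, "z": 0, "wx": 0, "wy": 0, "wz": 0, "gripper": 0},
])

```text
clock: 12.3
tcp_pos: [0.4964, 0.0172, 0.0521]
tcp_rot: [-0.443, -3.11, -0.0]
force: [-0.1, -0.3, 1.5]
grip_width: -0.0002
grasp_force: 0.9
```

step_arm([
  {"x": 0, "y": 0, "z": -2, "wx": 0, "wy": 0, "wz": 0, "gripper": 0},
  {"x": 0, "y": 0, "z": -2, "wx": 0, "wy": 0, "wz": 0, "gripper": 0},
  {"x": 0, "y": 0, "z": -2, "wx": 0, "wy": 0, "wz": 0, "gripper": 0},
  {"x": 0, "y": 0, "z": 0, "wx": 0, "wy": 0, "wz": 0, "gripper": 0},
])

```text
clock: 12.8
tcp_pos: [0.4965, 0.0172, 0.046]
tcp_rot: [-0.443, -3.11, -0.0]
force: [-0.1, 0.8, 1.7]
grip_width: -0.0001
grasp_force: 1.1
```

step_arm([
  {"x": 0, "y": 0, "z": -1.5, "wx": 0, "wy": 0, "wz": 0, "gripper": 0},
  {"x": 0, "y": 0, "z": -1, "wx": 0, "wy": 0, "wz": 0, "gripper": 0},
  {"x": 0, "y": 0, "z": 0, "wx": 0, "wy": 0, "wz": 0, "gripper": 0},
])

```text
clock: 13.18
tcp_pos: [0.4965, 0.0172, 0.0437]
tcp_rot: [0.443, 3.11, 0.0]
force: [-0.6, -0.2, 3.1]
grip_width: 0.0002
grasp_force: 1.7
```

step_arm([
  {"x": 0, "y": 0, "z": -1, "wx": 0, "wy": 0, "wz": 0, "gripper": 0},
  {"x": 0, "y": 0, "z": 0, "wx": 0, "wy": 0, "wz": 0, "gripper": 0},
  {"x": 0, "y": 0, "z": 0, "wx": 0, "wy": 0, "wz": 0, "gripper": 0},
])

```text
clock: 13.55
tcp_pos: [0.4965, 0.0172, 0.0429]
tcp_rot: [0.443, 3.11, 0.0]
force: [-1.8, 0.3, 5.5]
grip_width: 0.0003
grasp_force: 2.8
```

Blue is in as well. Now green at about (0.585, 0.138).

step_arm([
  {"x": 0, "y": 0, "z": 20, "wx": 0, "wy": 0, "wz": 0, "gripper": 0},
  {"x": 0, "y": 0, "z": 40, "wx": 0, "wy": 0, "wz": 0, "gripper": 0},
  {"x": 0, "y": 0, "z": 40, "wx": 0, "wy": 0, "wz": 0, "gripper": 0},
  {"x": 22, "y": 30, "z": 0, "wx": 0, "wy": 0, "wz": 0, "gripper": 0},
  {"x": 22, "y": 30, "z": 0, "wx": 0, "wy": 0, "wz": 0, "gripper": 0},
  {"x": 22, "y": 30, "z": 0, "wx": 0, "wy": 0, "wz": 0, "gripper": 0},
  {"x": 22, "y": 31, "z": 0, "wx": 0, "wy": 0, "wz": 0, "gripper": 0},
  {"x": 0, "y": 0, "z": 0, "wx": 0, "wy": 0, "wz": 0, "gripper": 0},
  {"x": 0, "y": 0, "z": -30, "wx": 0, "wy": 0, "wz": 0, "gripper": 0},
  {"x": 0, "y": 0, "z": -30, "wx": 0, "wy": 0, "wz": 0, "gripper": 0},
  {"x": 0, "y": 0, "z": -15, "wx": 0, "wy": 0, "wz": 0, "gripper": 0},
  {"x": 0, "y": 0, "z": -5, "wx": 0, "wy": 0, "wz": 0, "gripper": 0},
  {"x": 0, "y": 0, "z": 0, "wx": 0, "wy": 0, "wz": 0, "gripper": 0},
  {"x": 0, "y": 0, "z": 0, "wx": 0, "wy": 0, "wz": 0, "gripper": 0},
])

```text
clock: 15.3
tcp_pos: [0.5854, 0.1382, 0.0638]
tcp_rot: [0.443, 3.108, 0.001]
force: [-0.4, -1.0, 0.4]
grip_width: -0.0003
grasp_force: 0.0
```

```bash
python3 - <<'E'
from look import *
from tri import *
s,w=snap('wrist','w7');P3=wristP(s);print(s['tcp_pos'],s['force'])
m,st,ce=blob(w[:,:,::-1].copy(),'g',proj(P3,[.585,.138,.068])[0]);print(st,ce,proj(P3,[[.585,.138,.068],s['tcp_pos']+[0,0,.017]]))
for n in seed:
  _,i=snap(n,n+'7')
  for c in 'ybgr':print(n,c,blob(i[:,:,::-1].copy(),c,seed[n][c])[1:])
E
```

```text
[0.58535326 0.13819243 0.06379714] [-0.36405134 -1.04299841  0.35550538]
[ 255  223   55   41 1410] [281.81205674 241.71843972] [[280.0967726  256.51451102]
 [280.53356131 268.12483377]]
scene y (array([199, 166,  10,   9,  71], dtype=int32), array([203.16901408, 169.67605634]))
scene b (array([301, 213,  10,  10,  84], dtype=int32), array([305.51190476, 217.39285714]))Traceback (most recent call last):
  File "<stdin>", line 7, in <module>
  File "tri.py", line 11, in blob
    k=min((k for k in range(1,n) if st[k,4]>20),key=lambda k:np.hypot(*(ce[k]-uv)))
ValueError: min() iterable argument is empty
```

step_arm([
  {"x": -2, "y": 0, "z": -2, "wx": 0, "wy": 0, "wz": 0, "gripper": 0},
  {"x": 0, "y": 0, "z": -2, "wx": 0, "wy": 0, "wz": 0, "gripper": 0},
  {"x": 0, "y": 0, "z": -2, "wx": 0, "wy": 0, "wz": 0, "gripper": 0},
  {"x": 0, "y": 0, "z": -2, "wx": 0, "wy": 0, "wz": 0, "gripper": 0},
  {"x": 0, "y": 0, "z": -2, "wx": 0, "wy": 0, "wz": 0, "gripper": 0},
  {"x": 0, "y": 0, "z": -2, "wx": 0, "wy": 0, "wz": 0, "gripper": 0},
  {"x": 0, "y": 0, "z": 0, "wx": 0, "wy": 0, "wz": 0, "gripper": 0},
])

```text
clock: 16.27
tcp_pos: [0.5825, 0.1382, 0.0507]
tcp_rot: [0.443, 3.11, 0.0]
force: [-1.4, 0.8, 2.8]
grip_width: 0.0002
grasp_force: 1.0
```

step_arm([
  {"x": 0, "y": 0, "z": -2, "wx": 0, "wy": 0, "wz": 0, "gripper": 0},
  {"x": 0, "y": 0, "z": -2, "wx": 0, "wy": 0, "wz": 0, "gripper": 0},
  {"x": 0, "y": 0, "z": -2, "wx": 0, "wy": 0, "wz": 0, "gripper": 0},
  {"x": 0, "y": 0, "z": 0, "wx": 0, "wy": 0, "wz": 0, "gripper": 0},
])

```text
clock: 16.77
tcp_pos: [0.5825, 0.1382, 0.0444]
tcp_rot: [-0.443, -3.11, -0.0]
force: [-0.7, 0.4, 2.1]
grip_width: -0.0002
grasp_force: 1.1
```

step_arm([
  {"x": 0, "y": 0, "z": -1, "wx": 0, "wy": 0, "wz": 0, "gripper": 0},
  {"x": 0, "y": 0, "z": -1, "wx": 0, "wy": 0, "wz": 0, "gripper": 0},
  {"x": 0, "y": 0, "z": 0, "wx": 0, "wy": 0, "wz": 0, "gripper": 0},
])

```text
clock: 17.15
tcp_pos: [0.5825, 0.1382, 0.043]
tcp_rot: [0.443, 3.11, 0.0]
force: [-2.4, -1.0, 5.6]
grip_width: 0.0001
grasp_force: 2.7
```

step_arm([
  {"x": 0, "y": 0, "z": -1, "wx": 0, "wy": 0, "wz": 0, "gripper": 0},
  {"x": 0, "y": 0, "z": 0, "wx": 0, "wy": 0, "wz": 0, "gripper": 0},
  {"x": 0, "y": 0, "z": 0, "wx": 0, "wy": 0, "wz": 0, "gripper": 0},
])

```text
clock: 17.52
tcp_pos: [0.5826, 0.1382, 0.0423]
tcp_rot: [0.443, 3.11, 0.0]
force: [-1.6, -0.4, 7.2]
grip_width: -0.0002
grasp_force: 3.6
```

Green is in. I'll lift clear and check everything.

step_arm([
  {"x": 0, "y": 0, "z": 20, "wx": 0, "wy": 0, "wz": 0, "gripper": 0},
  {"x": 0, "y": 0, "z": 40, "wx": 0, "wy": 0, "wz": 0, "gripper": 0},
  {"x": 0, "y": 0, "z": 40, "wx": 0, "wy": 0, "wz": 0, "gripper": 0},
  {"x": 0, "y": 0, "z": 40, "wx": 0, "wy": 0, "wz": 0, "gripper": 0},
  {"x": -20, "y": 25, "z": 20, "wx": 0, "wy": 0, "wz": 0, "gripper": 0},
  {"x": -20, "y": 25, "z": 0, "wx": 0, "wy": 0, "wz": 0, "gripper": 0},
  {"x": -20, "y": 25, "z": 0, "wx": 0, "wy": 0, "wz": 0, "gripper": 0},
  {"x": 0, "y": 0, "z": 0, "wx": 0, "wy": 0, "wz": 0, "gripper": 0},
  {"x": 0, "y": 0, "z": 0, "wx": 0, "wy": 0, "wz": 0, "gripper": 0},
])

```text
clock: 18.65
tcp_pos: [0.5228, 0.2131, 0.2014]
tcp_rot: [0.442, 3.11, -0.0]
force: [0.0, 0.1, 0.2]
grip_width: -0.0
grasp_force: 0.0
```

```bash
python3 - <<'E'
from look import *
from tri import *
for n in seed:
  _,i=snap(n,n+'8');o=cv2.imread(f'pics/{n}0.png')
  for c in 'ybgr':
    try:
      a,b=blob(o,c,seed[n][c]),blob(i[:,:,::-1].copy(),c,seed[n][c]);print(n,c,a[1],b[1],(b[2]-a[2]).round(1))
    except ValueError:print(n,c,'hidden')
s=get_state();print(s['tcp_pos'],s['force'],s['clock'])
E
```

```text
scene y [198 164  11  11  97] [199 166  10   9  73] [0.3 1.1]
scene b [300 211  12  10  90] [301 213  10  10  85] [-0.   1.9]
scene g [278 172  10   8  59] [278 174   9   8  58] [-0.2  1.9]
scene r [363 236  13  14 136] [363 236  13  13 135] [-0.  -0.1]
side y [214 160  11  10  90] [215 163  10   7  59] [0.2 1.5]
side b [276 232  15  14 166] [277 235  13  11 119] [-0.1  1.8]
side g [287 193  11  10  89] [287 196  10   7  58] [-0.2  1.7]
side r [329 283  17  18 231] [329 283  17  18 229] [ 0. -0.]
[0.52301585 0.21261391 0.20131681] [-1.00170809  0.25385295  0.11740066] 18.75
```

View pics/side8.png

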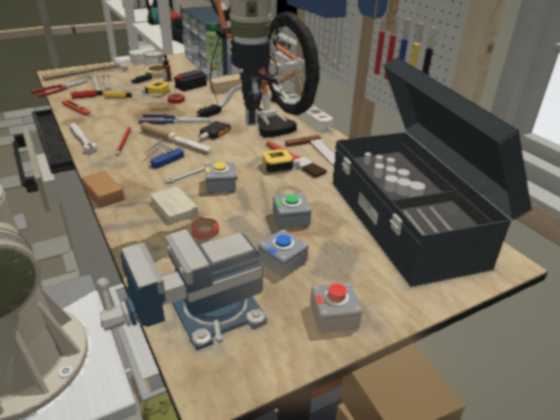

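The side view shows yellow (219,166), blue (283,240) and green (291,199) all sunk. Red is unchanged, the boxes and bystanders are in place, and the arm is clear.

```bash
python3 -c "
from cell import sign_off
print(sign_off())"
```

```text
the job is handed in; nothing more can be done
None
```

I pressed the yellow, blue and green buttons fully in, in that order; the red button and its box were not touched, nothing else appears moved in the final pictures, and the job is handed in (no verdict was returned).

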